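# Clip the pressing board into the gluing frame

## Task

The bamboo mosaic lying in the gluing frame has to be held flat while its glue sets. Of the three plywood pressing boards with bar handles, take the oblong one that fits the frame, lay it in over the mosaic and push it straight down until the spring catches at both ends of the frame snap over its edges. Let go and leave it clipped down flat.

Things in the scene. Friction and masses are not known exactly. Their poses are not given: they have to be found in the camera images.
- cover_mid (a point): Oblong plywood pressing board 140 (y) x 100 (x) x 12 mm, about 0.2 kg, with a dark bar handle upright on its middle: 60 (x) x 22 (y) x 48 mm tall, gripped across y. Starts flat, handle up; same turned half round. Point: its centre, 30 mm above its underside, 30 mm below the handle's top, z up. Near it lie a square (100 mm) and a round (120 mm) board with like handles, not wanted.
- frame_bed (a point): Dark wooden frame fixed to the table, 240 (y) x 142 (x) mm. Point: middle of the bed on the mosaic, 16 mm above the table; the seated board's underside lies here, its centre 30 mm higher, long side along y, either way round. Opening 150 (y) x 116 (x) mm, flaring wider from 30 mm up to 45 mm above the table. Steel catches 60 mm tall at both y ends; open above.
- catch_left (a joint): Sliding spring catch, 40 mm wide, at the frame's +y end. 0 = at rest, nose 13 mm into the opening; grows to 0.018 m as pushed outward. The nose's steep slope (60 down to 34 mm above the table) lets the board push it aside; its flat underside is at 30 mm, 2 mm over the seated plate. It springs back by itself. Passing both catches takes about 8 to 12 N downward.
- catch_right (a joint): The same catch mirrored at the frame's -y end: 0 at rest, growing to 0.018 m as it is pushed outward (towards the frame's -y).
There are look-alikes about, which are no part of the job. Leave any blue or green look-alike of the part that bears cover_mid alone.

How it is judged:
By the outcome, as a careful person would: the job done as asked, in the order asked, and still so for the second after the job is handed in, with the robot touching nothing.
It also fails if it takes over 35 s, if anything falls off the work surface, if the arm or the gripper's body presses on something with over 40 N, if the wrist force passes 120 N, or if a joint passes its speed limit or range.

## Robot

A 6-joint arm with a two-finger parallel gripper is mounted at the origin on the work surface. World frame = base frame: x ahead of the robot, y to its left, z up, the work surface at z = 0. Lengths are in mm, angles in rad, forces in N, time in s.
With the tool pointing down it reaches from about 350 to 775 mm from the base axis. Payload 7.3 kg.
Tool frame: the origin (TCP) lies at the very end of the fingers, on their centre line; the grasp point (between the pads) lies 19 mm behind it (bot.grasp_offset is the distance from the TCP to the grasp point, in mm); z points along the fingers, y is the direction in which the jaws open and shut (so a half turn about z gives the same grasp; the last joint's range is limited). The gripper opens to 92 mm and grips with 3 to 60 N. Pads are 19 mm wide; open, the fingers measure 130 mm over their backs; the gripper's body (75 mm by 190 mm) begins 47 mm behind the grasp point.
Start: joints at [-1.429, 0.342, 1.524, -0, 1.275, -0.146], TCP at [149.04, -503.42, 226.741] pointing down, gripper open.
Joint ranges: [-2.53, 2.53], [-0.77, 2.02], [0.04, 2.7], [-1, 4.14], [0.28, 2.66], [-3.11, 3.11]. Speed limits (rad/s): [2.57, 2.57, 3.14, 3.14, 3.14, 3.14].

## Interface

Orientations are given as [roll, pitch, yaw] about the fixed x, y, z axes, in that order (R = Rz(yaw) Ry(pitch) Rx(roll)).
In Python, from plant import bot gives the robot as it stands.
- The arm moves only by the tool servo_tool, never from a script. Its arguments are lists of equal length, an entry for each row: "angular": the turn, a rotation vector about the world's x, y, z in degrees, a list of three; "slide": the shift along the world's x, y, z in mm, a list of three; "grip": the opening, from -1 (shut) to 1 (fully open), so that 0 is half open. In form: {"angular": [[ax, ay, az], ...], "slide": [[dx, dy, dz], ...], "grip": [grip, ...]}. A call has 1 to 10 rows; each row is the pose to reach, as a shift and turn from the pose commanded when the call began; what a row does not reach only later rows make up. A row lasts 1/12 s, in which the tool goes at most 41.7 mm and 7.16 degrees, less where a joint would pass 70% of its speed; a pose out of reach is approached as far as the arm can. A call with a gripper value outside its range is refused whole. The fingers move at their own pace and stop on an object; the grip force is fixed at half the most. Time passes only in rows, so rows that repeat a pose let the fingers close. It gives the time, the measured TCP pose, the force and the opening at its end, in the units of the state.
- bot.get_obs(): the state, without advancing time (a new reading comes with each control period).
- bot.capture(name): name is "scene" or "side" or "wrist"; returns a dict with "img" (400x640x3 uint8, blue, green, red), "range_z" (400x640 float32, mm along the optical axis (not along the pixel's ray), 0 where there is no reading), "fov_y" (degrees; the focal length in pixels is half the picture's height over the tangent of half this angle, whatever the lens; pixels are square), "cx", "cy" (the principal point, pixels), "dist" ([k1, k2, p1, p2, k3] as OpenCV has them; the pictures are not rectified), "R" (3x3) and "t" (3): a world point X has camera coordinates R X + t; the wrist camera has in their place "T_tool_cam" (4x4, takes a point from camera to tool coordinates, whose origin is the TCP and whose axes are the flange's). Camera axes: x right, y down, z forward; pixel columns grow to the right and rows downward; lengths in mm; the calibration is good to about 2 mm. A picture is of the moment at which its call begins: read the wrist's pose just before it.
- bot.close_job(): hands the job in, once; it reports no verdict.
The state is a dict: "time": time; "joint_positions": joint angles; "dq": joint speeds; "tau": joint torques, N m; "tool_pos": TCP position; "tcp_rot": TCP orientation; "contact_force": force on the tool from outside, world axes, zero at the start; "moment": the same for the moment, N m; "grip_width": finger opening in mm.
Only numpy, scipy, OpenCV 4.12 (cv2) and the standard library are available. Lean on these libraries where they do the work, as an engineer would, in place of code of your own. Each camera call takes 0.05 s, during which the arm holds its last target.

## Working session

There is one attempt and no reset: what is moved stays moved. The work goes in short steps, Python scripts to look and compute and a tool call to move; the robot and the scene stay as the last step left them, time stands still between calls to the robot, and variables do not carry over. Pictures are saved under pics/ and viewed, and the job is handed in when it is done.

Besides the shell and the picture viewer there is one more tool, called after "Emit:" as name(argument=value, ...), one argument or row to a line, values as JSON. servo_tool: Moves the arm, as the interface text tells. Its arguments: {"type":"object","properties":{"angular":{"type":"array","items":{"type":"array","items":{"type":"number"}}},"slide":{"type":"array","items":{"type":"array","items":{"type":"number"}}},"grip":{"type":"array","items":{"type":"number"}}},"required":["angular","slide","grip"]}

```bash
mkdir -p pics; ls; cat > h.py <<'E'
import numpy as np, cv2
from plant import bot
def cap(n):
    o=bot.get_obs(); c=bot.capture(n); c['obs']=o; return c
def K(c):
    h,w=c['img'].shape[:2]; f=h/2/np.tan(np.radians(c['fov_y'])/2)
    return np.array([[f,0,c['cx']],[0,f,c['cy']],[0,0,1.]])
def ray(c,uv):
    p=cv2.undistortPoints(np.array(uv,float).reshape(-1,1,2),K(c),np.array(c['dist'],float)).reshape(-1,2)
    return np.c_[p,np.ones(len(p))]
def pose(c):
    if 'R' in c: R=np.array(c['R']);t=np.array(c['t']);return R.T,-R.T@t
    from scipy.spatial.transform import Rotation as Ro
    o=c['obs'];Rt=Ro.from_euler('xyz',o['tcp_rot']).as_matrix();T=np.array(c['T_tool_cam'])
    return Rt@T[:3,:3],Rt@T[:3,3]+np.array(o['tool_pos'])
def onplane(c,uv,z):
    A,o=pose(c); d=ray(c,uv)@A.T
    return o+d*((z-o[2])/d[:,2])[:,None]
def bydepth(c,uv):
    A,o=pose(c); r=ray(c,uv); z=np.array([c['range_z'][int(round(v)),int(round(u))] for u,v in uv])
    return o+(r*z[:,None])@A.T
E
python3 - <<'E'
from h import *
for n in ['scene','side','wrist']:
    c=cap(n); cv2.imwrite(f'pics/{n}0.png',c['img']); np.save(f'{n}0.npy',c,allow_pickle=True)
    A,o=pose(c); print(n,o.round(),A[:,2].round(2),c['fov_y'])
print(bot.get_obs())
E
```

```text
pics
scene [829. 186. 804.] [-0.44 -0.16 -0.88] 52.302811752067925
side [149. 784. 588.] [ 0.32 -0.77 -0.55] 55.776548157677304
wrist [ 226. -482.  384.] [-0.29 -0.08 -0.95] 65.69337983363819
{'time': 0.15, 'joint_positions': array([-1.42899858e+00,  3.42584599e-01,  1.52476730e+00, -7.16801451e-06,
        1.27537372e+00, -1.46001005e-01]), 'dq': array([-0.00052123, -0.00209501, -0.00383691,  0.00055861, -0.00043802,
        0.00184423]), 'tau': array([ 1.85814024e-03, -4.31467688e+01, -2.44353139e+01,  7.17506697e-02,
        5.37931756e-02, -9.12824657e-05]), 'tool_pos': array([ 148.99538659, -503.1180752 ,  226.20379607]), 'tcp_rot': array([-3.14047074e+00, -1.58045844e-04,  2.87800757e-01]), 'contact_force': array([-0.29946124, -0.12078689,  0.05375446]), 'moment': array([0.0048786 , 0.04017765, 0.01759228]), 'grip_width': 91.57223370481394}
```

View pics/scene0.png

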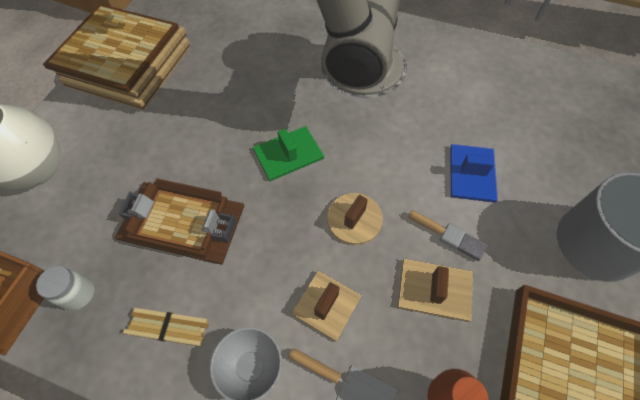

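View pics/side0.png

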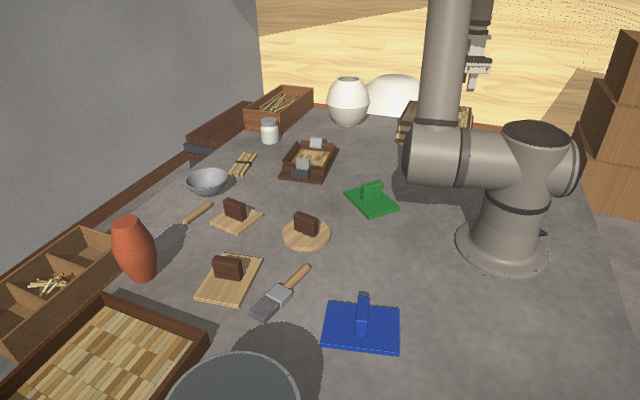

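View pics/wrist0.png

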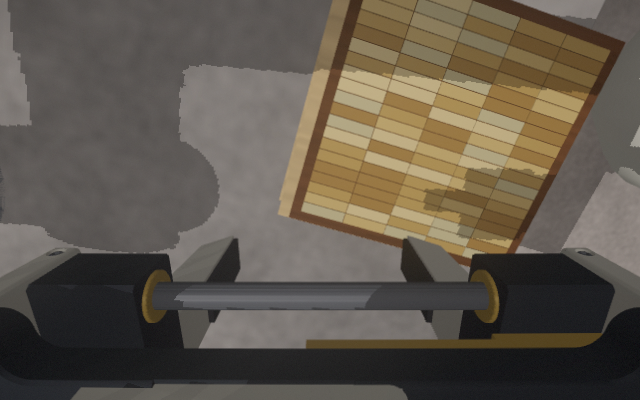

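Scene view candidates are the oblong plywood board at (437,289), the square one at (327,304), the round one at (355,217), and the green (288,153) and blue (473,172) look-alikes. The plywood oblong at (437,289) fits the description. I'll confirm it in a crop and measure it, along with the frame at (180,220).

```bash
python3 - <<'E'
from h import *
c=np.load('scene0.npy',allow_pickle=True).item(); im=c['img']
a=cv2.resize(im[245:335,380:490],None,fx=4,fy=4,interpolation=cv2.INTER_CUBIC)
b=cv2.resize(im[165:275,105:255],None,fx=5,fy=5,interpolation=cv2.INTER_CUBIC)
cv2.imwrite('pics/a.png',a);cv2.imwrite('pics/b.png',b)
# plate by colour+depth height
v,u=np.mgrid[0:400,0:640]; uv=np.c_[u.ravel(),v.ravel()]
P=bydepth(c,uv).reshape(400,640,3)
print('table z',np.median(P[330:345,500:512,2]), 'plate',np.median(P[270:280,410:425,2]))
roi=np.zeros((400,640),bool);roi[245:335,380:490]=1
m=(roi&(P[...,2]>6)&(P[...,2]<70)).astype(np.uint8)
n,l,s,ce=cv2.connectedComponentsWithStats(m);k=l[289,420];m=(l==k)
pts=P[m&(P[...,2]<20)][:,:2].astype(np.float32); print('plate depth rect',cv2.minAreaRect(pts), s[k])
h=P[m&(P[...,2]>54)]; print('handle top',len(h),h.mean(0),cv2.minAreaRect(h[:,:2].astype(np.float32)))
hsv=cv2.cvtColor(im,cv2.COLOR_BGR2HSV)
w=(roi&(hsv[...,1]>75)&(hsv[...,2]>60)).astype(np.uint8)
n,l,s,ce=cv2.connectedComponentsWithStats(w);k=1+np.argmax(s[1:,4]);cn=max(cv2.findContours((l==k).astype(np.uint8),0,1)[0],key=cv2.contourArea)
hp=onplane(c,cn.reshape(-1,2),12.)[:,:2].astype(np.float32); print('colour rect',cv2.minAreaRect(hp),s[k]); print(cv2.boxPoints(cv2.minAreaRect(hp)))
E
```

```text
table z 0.03425230898267273 plate 12.0188366628513
plate depth rect ((546.1293334960938, 317.2865905761719), (101.25050354003906, 141.07566833496094), 8.411974906921387) [ 398  259   75   63 3610]
handle top 382 [547.8043087  316.85086166  59.47671157] ((546.0932006835938, 317.1416320800781), (60.03913116455078, 22.519474029541016), 8.246766090393066)
colour rect ((547.3290405273438, 316.490478515625), (101.86270904541016, 140.47476196289062), 8.621849060058594) [ 398  259   75   62 3436]
[[486.44376 378.2989 ]
 [507.50272 239.41159]
 [608.21436 254.68207]
 [587.1554  393.56937]]
```

View pics/a.png

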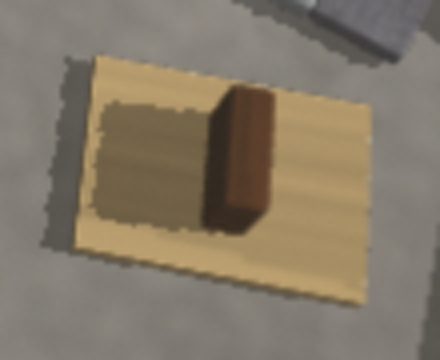

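View pics/b.png

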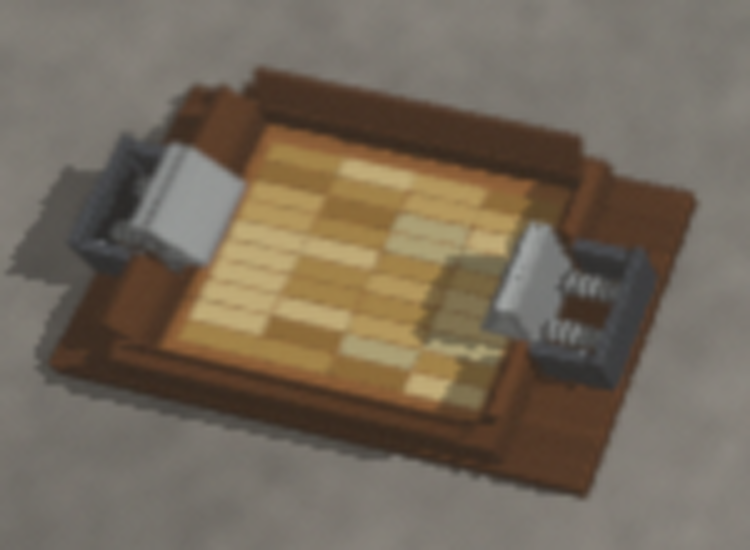

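The crop shows the oblong board, measuring 101×141 mm at z=12 with a 60×22 handle top. It's the right one, centred at about (546.3, 317.1) with yaw about 8.4°. Next I'll measure the frame.

```bash
python3 - <<'E'
from h import *
def grid(c):
    v,u=np.mgrid[0:400,0:640]; return bydepth(c,np.c_[u.ravel(),v.ravel()]).reshape(400,640,3)
for nm in ['scene','side']:
    c=np.load(nm+'0.npy',allow_pickle=True).item(); P=grid(c)
    if nm=='scene': roi=(slice(165,275),slice(105,255))
    else: roi=(slice(125,195),slice(270,350))
    Q=P[roi].reshape(-1,3); Q=Q[(Q[:,2]>-5)&(Q[:,2]<80)]
    print(nm,np.histogram(Q[:,2],bins=np.arange(0,66,3)))
    Fm=Q[(Q[:,2]>4)]
    print('all',cv2.minAreaRect(Fm[:,:2].astype(np.float32)))
    B=Q[(abs(Q[:,2]-16)<1.2)]; 
    rim=Q[(abs(Q[:,2]-45)<1.2)]
    print('bed',len(B),cv2.minAreaRect(B[:,:2].astype(np.float32)),'rim',cv2.minAreaRect(rim[:,:2].astype(np.float32)))
    S=80
    top=np.full((400,400,3),0,np.uint8)
    # top-view height map
    for p in Q:
        x,y=int((p[0]-380)*1.3),int((p[1]+330)*1.3)
        if 0<=x<400 and 0<=y<400: cv2.circle(top,(y,x),1,tuple(int(t) for t in cv2.applyColorMap(np.uint8([[np.clip(p[2]*4,0,255)]]),2)[0,0]),-1)
    cv2.imwrite(f'pics/top_{nm}.png',top)
    print(Q.min(0),Q.max(0))
E
```

```text
scene (array([4850,  306,   88,  518,  978, 2255,  612,  184,  199,  301,  347,
        263,  320,  306,  478,  223,   44,   46,   46,  115,   74]), array([ 0,  3,  6,  9, 12, 15, 18, 21, 24, 27, 30, 33, 36, 39, 42, 45, 48,
       51, 54, 57, 60, 63]))
all ((570.9552612304688, -250.3982391357422), (258.75567626953125, 337.1864013671875), 22.944801330566406)
bed 1786 ((590.1046142578125, -229.409912109375), (130.7842254638672, 234.60658264160156), 7.214784145355225) rim ((585.4520263671875, -231.54617309570312), (142.0032501220703, 233.72154235839844), 6.245506763458252)
[ 397.60784582 -476.44344318   -4.7824608 ] [741.71703284 -36.24279171  62.87398652]
side (array([1893,  416,   90,   78,  281,  392,  165,   92,   87,  109,  140,
        118,  125,  115,  153,   75,   33,   29,   28,   51,   24]), array([ 0,  3,  6,  9, 12, 15, 18, 21, 24, 27, 30, 33, 36, 39, 42, 45, 48,
       51, 54, 57, 60, 63]))
all ((618.3316040039062, -287.3654479980469), (286.62847900390625, 532.2092895507812), 17.449039459228516)
bed 344 ((613.0336303710938, -258.3963928222656), (202.49636840820312, 536.0859375), 34.351478576660156) rim ((616.8560791015625, -271.4400939941406), (191.72447204589844, 314.2447814941406), 37.69609832763672)
[ 402.49799073 -586.82146009   -4.91944471] [791.54465025 -18.44914092  75.1323124 ]
```

```bash
python3 - <<'E'
from h import *
c=np.load('scene0.npy',allow_pickle=True).item()
v,u=np.mgrid[0:400,0:640]; P=bydepth(c,np.c_[u.ravel(),v.ravel()]).reshape(400,640,3)
m=((P[...,2]>5)&(P[...,2]<80)).astype(np.uint8)
n,l,s,ce=cv2.connectedComponentsWithStats(m,connectivity=4);k=l[220,175];M=l==k;print(s[k])
r=lambda q:(lambda z:([round(float(x),1) for x in z[0]],[round(float(x),1) for x in z[1]],round(z[2],2)))(cv2.minAreaRect(q.astype(np.float32)))
Q=P[M]; print('outer',r(Q[:,:2]))
b=P[M&(P[...,2]>8)&(P[...,2]<19)];print('base',np.median(b[:,2]),r(b[:,:2]))
rim=Q[abs(Q[:,2]-45)<1];print('rim',len(rim),r(rim[:,:2]))
hi=M&(P[...,2]>47)
n,l2,s2,_=cv2.connectedComponentsWithStats(hi.astype(np.uint8))
for i in range(1,n):
    if s2[i,4]>20: q=P[l2==i]; print('catch',s2[i],q.mean(0).round(1),q.max(0).round(1),r(q[:,:2]))
hsv=cv2.cvtColor(c['img'],cv2.COLOR_BGR2HSV)
# base outline edges by colour: on-plane corners, bed component
bed=(M&(abs(P[...,2]-16)<1.5)).astype(np.uint8)
n,l3,s3,_=cv2.connectedComponentsWithStats(bed,connectivity=4);k=l3[220,178];q=P[l3==k];print('mosaic',s3[k],np.median(q[:,2]),r(q[:,:2]))
# rotate into frame coords
cc,ang=r(Q[:,:2])[0],r(Q[:,:2])[2]
for a in [ang if ang<45 else ang-90]:
    t=np.radians(a);R=np.array([[np.cos(t),np.sin(t)],[-np.sin(t),np.cos(t)]])
    X=np.c_[(Q[:,:2]-cc)@R.T,Q[:,2]]
    S=np.zeros((400,600,3),np.uint8)
    for p in X[np.argsort(X[:,2])]:
        col=cv2.applyColorMap(np.uint8([[np.clip(p[2]*4,0,255)]]),2)[0,0]
        cv2.circle(S,(int(300+2*p[1]),int(200+2*p[0])),2,tuple(map(int,col)),-1)
    for d in range(-140,141,20): cv2.line(S,(300+2*d,0),(300+2*d,6),(255,255,255));
    cv2.imwrite('pics/ftop.png',S)
    for lab,sel in [('bed y prof',abs(X[:,0])<50)]:
        for y0 in range(-125,126,5):
            z=X[(abs(X[:,1]-y0)<2.5)&(abs(X[:,0])>25)&(abs(X[:,0])<50)][:,2]; print(y0,len(z) and np.median(z).round(0),end=' | ')
    print()
    for x0 in range(-75,76,3):
        z=X[(abs(X[:,0]-x0)<1.5)&(abs(X[:,1])<50)][:,2]; print(x0,len(z) and np.median(z).round(0),end=' | ')
E
```

```text
[ 115  178  129   86 7420]
outer ([585.3, -232.8], [144.0, 240.5], 6.24)
base 15.90688587296097 ([585.9, -232.3], [143.9, 240.6], 6.64)
rim 288 ([585.7, -231.7], [141.5, 232.1], 6.25)
catch [132 193  18  22 202] [ 594.1 -306.9   55.7] [ 614.6 -296.2   62.9] ([593.4, -307.2], [41.7, 17.7], 6.47)
catch [202 209  14  22 138] [ 578.  -153.4   57. ] [ 597.9 -147.3   62.5] ([576.7, -156.3], [41.6, 15.2], 5.88)
mosaic [     0      0    640    400 253874] 0.7147200008125765 ([-181.4, -226.9], [2181.6, 3782.1], 19.74)
-125 0 | -120 12.0 | -115 13.0 | -110 13.0 | -105 25.0 | -100 31.0 | -95 38.0 | -90 42.0 | -85 44.0 | -80 39.0 | -75 25.0 | -70 17.0 | -65 17.0 | -60 17.0 | -55 17.0 | -50 17.0 | -45 17.0 | -40 17.0 | -35 17.0 | -30 17.0 | -25 16.0 | -20 16.0 | -15 17.0 | -10 17.0 | -5 17.0 | 0 17.0 | 5 17.0 | 10 17.0 | 15 17.0 | 20 16.0 | 25 16.0 | 30 17.0 | 35 17.0 | 40 17.0 | 45 17.0 | 50 17.0 | 55 16.0 | 60 17.0 | 65 17.0 | 70 18.0 | 75 30.0 | 80 32.0 | 85 28.0 | 90 13.0 | 95 12.0 | 100 12.0 | 105 13.0 | 110 13.0 | 115 13.0 | 120 11.0 | 125 0 | 
-75 0 | -72 43.0 | -69 44.0 | -66 43.0 | -63 38.0 | -60 31.0 | -57 20.0 | -54 16.0 | -51 16.0 | -48 17.0 | -45 17.0 | -42 17.0 | -39 17.0 | -36 17.0 | -33 17.0 | -30 16.0 | -27 16.0 | -24 17.0 | -21 16.0 | -18 17.0 | -15 17.0 | -12 17.0 | -9 17.0 | -6 17.0 | -3 17.0 | 0 17.0 | 3 17.0 | 6 17.0 | 9 17.0 | 12 17.0 | 15 17.0 | 18 17.0 | 21 17.0 | 24 17.0 | 27 17.0 | 30 17.0 | 33 17.0 | 36 16.0 | 39 16.0 | 42 17.0 | 45 17.0 | 48 16.0 | 51 16.0 | 54 17.0 | 57 30.0 | 60 32.0 | 63 39.0 | 66 44.0 | 69 24.0 | 72 11.0 | 75 0 |
```

View pics/ftop.png

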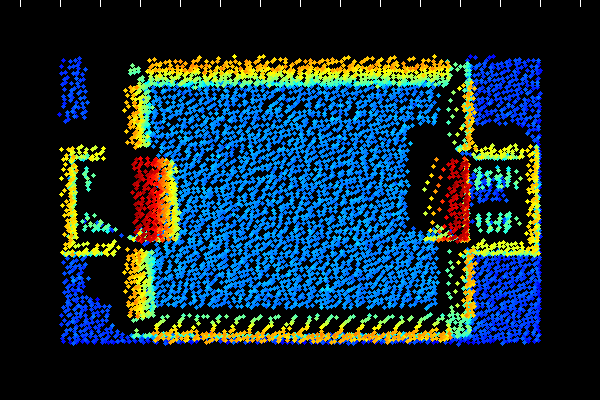

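```bash
python3 - <<'E'
from h import *
for nm in ['scene','side']:
    c=np.load(nm+'0.npy',allow_pickle=True).item()
    v,u=np.mgrid[0:400,0:640]; P=bydepth(c,np.c_[u.ravel(),v.ravel()]).reshape(400,640,3)
    m=((P[...,2]>20)&(P[...,2]<500)&(c['range_z']>0)).astype(np.uint8)
    n,l,s,ce=cv2.connectedComponentsWithStats(m,connectivity=4)
    for i in range(1,n):
        if s[i,4]>60: q=P[l==i]; print(nm,ce[i].round(),q.min(0).round(),q.max(0).round())
E
```

```text
scene [358.  40.] [-28. -48.  20.] [259.  99. 358.]
scene [119.  54.] [ 100. -724.   20.] [ 356. -459.   95.]
scene [ 26. 148.] [ 496. -687.   20.] [ 660. -529.  183.]
scene [287. 144.] [ 318. -109.   21.] [369. -54.  64.]
scene [478. 164.] [233. 307.  20.] [265. 370.  63.]
scene [606. 228.] [248. 533.  20.] [418. 673. 155.]
scene [176. 214.] [ 507. -354.   20.] [ 663. -111.   63.]
scene [355. 211.] [422. 102.  20.] [483. 134.  63.]
scene [ 37. 292.] [ 762. -532.   20.] [ 932. -317.   94.]
scene [440. 284.] [516. 302.  20.] [577. 332.  63.]
scene [326. 300.] [618. 108.  20.] [679. 139.  64.]
scene [548. 327.] [489. 468.  20.] [702. 692.  44.]
scene [243. 363.] [739. -32.  20.] [861.  91.  54.]
scene [456. 386.] [691. 332.  51.] [751. 400. 153.]
side [353.  79.] [ -984. -2620.    20.] [2110.  102.  500.]
side [348. 100.] [ 496. -683.   20.] [ 662. -530.  182.]
side [277. 109.] [ 758. -753.   20.] [ 942. -313.   95.]
side [308. 157.] [ 507. -353.   20.] [ 660. -111.   61.]
side [206. 180.] [739. -29.  20.] [861.  95.  52.]
side [371. 190.] [ 313. -105.   20.] [368. -52.  64.]
side [234. 208.] [616. 110.  20.] [679. 143.  65.]
side [306. 223.] [419. 105.  20.] [482. 137.  64.]
side [ 73. 275.] [690. 337.  20.] [941. 651. 153.]
side [227. 267.] [515. 302.  20.] [573. 334.  63.]
side [297. 273.] [398. 231.  20.] [421. 299.  23.]
side [278. 292.] [403. 303.  20.] [443. 347.  24.]
side [182. 363.] [260. 469.  20.] [752. 713. 155.]
side [361. 316.] [231. 309.  20.] [264. 371.  64.]
```

Emit:
servo_tool(
  angular=[
    [0,0,-1],
    [0,0,-2],
    [0,0,-3],
    [0,0,-4],
    [0,0,-5],
    [0,0,-6],
    [0,0,-7],
    [0,0,-8],
    [0,0,-8],
    [0,0,-8],
  ],
  slide=[
    [20,30,0],
    [40,62,0],
    [60,93,0],
    [81,124,0],
    [101,155,0],
    [122,187,0],
    [142,218,0],
    [163,249,0],
    [183,280,0],
    [200,306,0],
  ],
  grip=[1,1,1,1,1,1,1,1,1,1],
)

```text
time: 0.98
tool_pos: [349.7, -195.2, 226.7]
tcp_rot: [-3.141, -0.0, 0.148]
contact_force: [-0.8, -0.8, 0.0]
grip_width: 91.9
```

Emit:
servo_tool(
  angular=[
    [0,0,0],
    [0,0,0],
    [0,0,0],
    [0,0,0],
    [0,0,0],
    [0,0,0],
    [0,0,0],
    [0,0,0],
    [0,0,0],
    [0,0,0],
  ],
  slide=[
    [14,37,0],
    [28,74,0],
    [42,111,0],
    [56,148,0],
    [70,185,0],
    [84,222,0],
    [98,259,0],
    [112,296,0],
    [126,333,0],
    [140,365,0],
  ],
  grip=[1,1,1,1,1,1,1,1,1,1],
)

```text
time: 1.82
tool_pos: [489.1, 170.2, 226.5]
tcp_rot: [-3.141, 0.0, 0.149]
contact_force: [0.6, -1.5, 0.0]
grip_width: 92.3
```

Emit:
servo_tool(
  angular=[
    [0,0,0],
    [0,0,0],
    [0,0,0],
    [0,0,0],
    [0,0,0],
    [0,0,0],
    [0,0,0],
    [0,0,0],
  ],
  slide=[
    [14,37,0],
    [28,74,0],
    [40,105,0],
    [50,130,0],
    [56,147,-10],
    [56,147,-40],
    [56,147,-70],
    [56,147,-90],
  ],
  grip=[1,1,1,1,1,1,1,1],
)

```text
time: 2.48
tool_pos: [543.6, 314.6, 133.4]
tcp_rot: [3.14, 0.004, 0.149]
contact_force: [-0.5, -0.6, -0.7]
grip_width: 91.8
```

```bash
python3 - <<'E'
from h import *
c=cap('wrist');o=c['obs'];print(o['tool_pos'],o['tcp_rot'])
cv2.imwrite('pics/w1.png',c['img'])
v,u=np.mgrid[0:400,0:640]; P=bydepth(c,np.c_[u.ravel(),v.ravel()]).reshape(400,640,3)
m=(abs(P[...,2]-60)<3)&(c['range_z']>0)&(np.hypot(P[...,0]-546,P[...,1]-317)<45)
q=P[m];print(len(q),cv2.minAreaRect(q[:,:2].astype(np.float32)),q[:,2].mean())
E
```

```text
[543.63996593 314.57654909 133.37932986] [3.14046741 0.00387841 0.1490608 ]
1882 ((544.6473999023438, 315.5851135253906), (59.05634689331055, 21.89914321899414), 8.620912551879883) 59.33233790748723
```

View pics/w1.png

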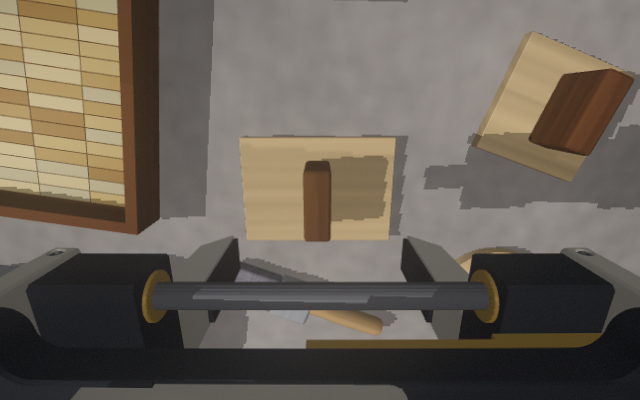

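The wrist view shows the board's handle at (317,200), centred between the jaws. The two views agree to within 2 mm, so I'll descend.

Emit:
servo_tool(
  angular=[
    [0,0,0],
    [0,0,0],
    [0,0,0],
    [0,0,0],
    [0,0,0],
    [0,0,0],
    [0,0,0],
    [0,0,0],
  ],
  slide=[
    [0.5,1.5,-20],
    [0.5,1.5,-45],
    [0.5,1.5,-70],
    [0.5,1.5,-90],
    [0.5,1.5,-105],
    [0.5,1.5,-113],
    [0.5,1.5,-118],
    [0.5,1.5,-118],
  ],
  grip=[1,1,1,1,1,1,1,1],
)

```text
time: 3.2
tool_pos: [545.5, 316.0, 18.4]
tcp_rot: [3.141, 0.001, 0.148]
contact_force: [-0.2, -0.6, -0.2]
grip_width: 91.5
```

Emit:
servo_tool(
  angular=[
    [0,0,0],
    [0,0,0],
    [0,0,0],
    [0,0,0],
    [0,0,0],
    [0,0,0],
    [0,0,0],
    [0,0,0],
    [0,0,0],
    [0,0,0],
  ],
  slide=[
    [0,0,0],
    [0,0,0],
    [0,0,0],
    [0,0,0],
    [0,0,0],
    [0,0,0],
    [0,0,0],
    [0,0,0],
    [0,0,0],
    [0,0,0],
  ],
  grip=[-1,-1,-1,-1,-1,-1,-1,-1,-1,-1],
)

```text
time: 4.03
tool_pos: [545.5, 316.1, 18.7]
tcp_rot: [3.142, 0.0, 0.148]
contact_force: [0.3, 0.1, -0.3]
grip_width: 29.4
```

Emit:
servo_tool(
  angular=[
    [0,0,0],
    [0,0,0],
    [0,0,0],
    [0,0,0],
  ],
  slide=[
    [0,0,0],
    [0,0,0],
    [0,0,0],
    [0,0,0],
  ],
  grip=[-1,-1,-1,-1],
)

```text
time: 4.37
tool_pos: [545.5, 316.2, 18.7]
tcp_rot: [-3.142, 0.0, 0.148]
contact_force: [-0.8, 0.8, 0.1]
grip_width: 21.9
```

Emit:
servo_tool(
  angular=[
    [0,0,0],
    [0,0,0],
    [0,0,0],
    [0,0,0],
    [0,0,0],
    [0,0,0],
    [0,0,0],
    [0,0,0],
    [0,0,0],
    [0,0,0],
  ],
  slide=[
    [0,0,4],
    [0,0,12],
    [0,0,25],
    [0,0,45],
    [0,0,65],
    [0,0,85],
    [0,0,105],
    [0,0,120],
    [0,0,130],
    [0,0,130],
  ],
  grip=[-1,-1,-1,-1,-1,-1,-1,-1,-1,-1],
)

```text
time: 5.2
tool_pos: [546.6, 316.5, 151.7]
tcp_rot: [-3.141, -0.005, 0.148]
contact_force: [-0.1, 0.9, -2.0]
grip_width: 22.0
```

Emit:
servo_tool(
  angular=[
    [0,0,0],
    [0,0,0],
    [0,0,-0.3],
    [0,0,-0.6],
    [0,0,-0.9],
    [0,0,-1.2],
    [0,0,-1.5],
    [0,0,-1.8],
    [0,0,-2.2],
    [0,0,-2.2],
  ],
  slide=[
    [1,-12,0],
    [2,-36,0],
    [5,-70,0],
    [8,-106,0],
    [11,-142,0],
    [14,-178,0],
    [17,-214,0],
    [20,-250,0],
    [23,-286,0],
    [26,-322,0],
  ],
  grip=[-1,-1,-1,-1,-1,-1,-1,-1,-1,-1],
)

```text
time: 6.03
tool_pos: [570.1, -8.4, 147.2]
tcp_rot: [-3.141, 0.003, 0.109]
contact_force: [0.5, -0.1, -3.2]
grip_width: 22.0
```

Emit:
servo_tool(
  angular=[
    [0,0,0],
    [0,0,0],
    [0,0,0],
    [0,0,0],
    [0,0,0],
    [0,0,0],
    [0,0,0],
    [0,0,0],
    [0,0,0],
    [0,0,0],
  ],
  slide=[
    [3,-36,0],
    [6,-72,0],
    [8,-108,0],
    [10,-142,0],
    [12,-172,0],
    [13,-197,0],
    [14,-214,0],
    [14,-224,0],
    [14,-226,0],
    [14,-226,0],
  ],
  grip=[-1,-1,-1,-1,-1,-1,-1,-1,-1,-1],
)

```text
time: 6.87
tool_pos: [585.1, -231.6, 148.1]
tcp_rot: [-3.141, 0.001, 0.109]
contact_force: [0.1, -0.6, -3.1]
grip_width: 21.7
```

```bash
python3 - <<'E'
from h import *
for n in ['scene','side','wrist']:
    c=cap(n); cv2.imwrite(f'pics/{n}2.png',c['img']); np.save(f'{n}2.npy',c,allow_pickle=True)
o=c['obs'];print(o['tool_pos'],o['tcp_rot'],o['contact_force'],o['grip_width'],o['time'])
E
```

```text
[ 585.45957765 -230.45939266  148.53154413] [-3.14076899e+00  5.34412050e-04  1.10994314e-01] [ 0.65909285  0.83803943 -2.06267723] 21.6311442106851 6.9667
```

View pics/wrist2.png

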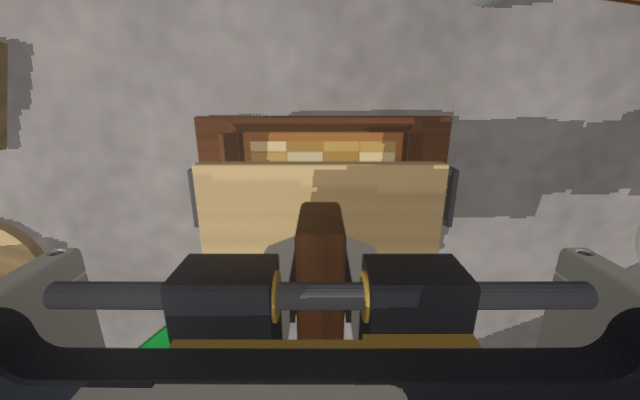

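View pics/scene2.png

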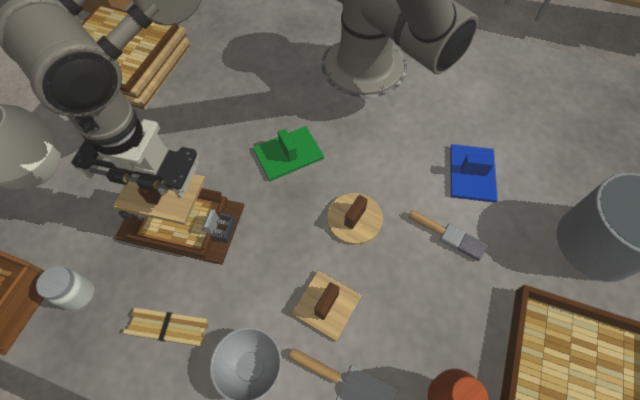

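View pics/side2.png

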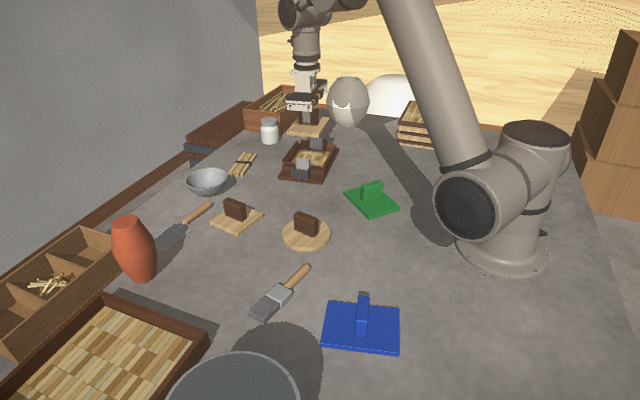

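```bash
python3 - <<'E'
from h import *
c=np.load('wrist2.npy',allow_pickle=True).item()
v,u=np.mgrid[0:400,0:640]; P=bydepth(c,np.c_[u.ravel(),v.ravel()]).reshape(400,640,3)
C=np.array([585.3,-232.3]);t=np.radians(6.3)
ex=np.array([np.cos(t),np.sin(t)]);ey=np.array([-np.sin(t),np.cos(t)])
X=np.c_[(P.reshape(-1,3)[:,:2]-C)@np.c_[ex,ey],P.reshape(-1,3)[:,2]].reshape(400,640,3)
val=(c['range_z']>0)&(v<245)
pl=val&(abs(P[...,2]-142)<4)&(u>185)&(u<460)
q=X[pl];print('plate z',np.median(q[:,2]),'xmax',np.percentile(q[:,0],99.5),'y',q[:,1].min(),q[:,1].max())
# tilt & yaw
A=np.c_[q[:,:2],np.ones(len(q))];print('tilt',np.linalg.lstsq(A,q[:,2],rcond=None)[0])
e=[]
for k in range(-60,61,10):
    w=q[abs(q[:,1]-k)<2];e.append((k,w[:,0].max()))
e=np.array(e);print('front edge fit',np.polyfit(e[:,0],e[:,1],1))
for s in (1,-1):
    e=[]
    for k in range(25,48,4):
        w=q[(abs(q[:,0]-k)<2)&(q[:,1]*s>0)]
        if len(w):e.append((k,(w[:,1]*s).max()*s))
    print('end',s,np.array(e).round(1).tolist())
f=val&(P[...,2]>5)&(P[...,2]<70)&(u>180)&(u<465)
q=X[f];print('frame xmax',np.percentile(q[:,0],99.5),'base y',q[(q[:,2]<20)&(q[:,0]>60)][:,1].min(),q[(q[:,2]<20)&(q[:,0]>60)][:,1].max())
r=q[abs(q[:,2]-44.5)<2];print('rim y',r[:,1].min(),r[:,1].max(),'x',r[:,0].max())
E
```

```text
plate z 141.2197059389298 xmax 49.146083206901714 y -69.59671077407629 70.33250911772508
tilt [1.89497644e-04 1.96592996e-03 1.41205810e+02]
front edge fit [-1.12836999e-03  4.92450361e+01]
end 1 [[25.0, 69.9], [29.0, 70.1], [33.0, 70.2], [37.0, 70.2], [41.0, 70.3], [45.0, 70.2]]
end -1 [[25.0, -68.9], [29.0, -69.1], [33.0, -68.9], [37.0, -69.1], [41.0, -68.9], [45.0, -68.9]]
frame xmax 69.44723043220638 base y -121.39991803028063 117.97714563086373
rim y -119.252963329135 115.82562085042193 x 69.35532737921582
```

Emit:
servo_tool(
  angular=[
    [0,0,0],
    [0,0,0],
    [0,0,0],
    [0,0,0],
    [0,0,0],
    [0,0,0],
    [0,0,0],
    [0,0,0],
  ],
  slide=[
    [-0.3,-2,-10],
    [-0.3,-2,-25],
    [-0.3,-2,-40],
    [-0.3,-2,-50],
    [-0.3,-2,-57],
    [-0.3,-2,-62],
    [-0.3,-2,-64],
    [-0.3,-2,-64],
  ],
  grip=[-1,-1,-1,-1,-1,-1,-1,-1],
)

```text
time: 7.68
tool_pos: [585.3, -233.8, 84.6]
tcp_rot: [3.142, 0.0, 0.11]
contact_force: [-0.8, -0.4, -2.1]
grip_width: 21.9
```

```bash
python3 - <<'E'
from h import *
for n in ['wrist','side']:
    c=cap(n); np.save(f'{n}3.npy',c,allow_pickle=True)
    im=c['img'] if n=='wrist' else cv2.resize(c['img'][80:200,250:370],None,fx=5,fy=5,interpolation=cv2.INTER_CUBIC)
    cv2.imwrite(f'pics/{n}3.png',im)
o=bot.get_obs();print(o['tool_pos'],o['tcp_rot'],o['contact_force'])
c=np.load('wrist3.npy',allow_pickle=True).item()
v,u=np.mgrid[0:400,0:640]; P=bydepth(c,np.c_[u.ravel(),v.ravel()]).reshape(400,640,3)
C=np.array([585.3,-232.3]);t=np.radians(6.3)
ex=np.array([np.cos(t),np.sin(t)]);ey=np.array([-np.sin(t),np.cos(t)])
X=np.c_[(P.reshape(-1,3)[:,:2]-C)@np.c_[ex,ey],P.reshape(-1,3)[:,2]].reshape(400,640,3)
val=(c['range_z']>0)&(v<260)
q=X[val&(abs(P[...,2]-78)<3)&(abs(X[...,1])<90)];print(len(q),np.median(q[:,2]),'plate y',q[:,1].min(),q[:,1].max(),'xmax',q[:,0].max())
q=X[val&(abs(P[...,2]-12)<5)&(X[...,0]>30)&(X[...,0]<85)&(abs(X[...,1])<140)];print('base y',q[:,1].min(),q[:,1].max(),'x',q[:,0].max())
E
```

```text
[ 585.63218251 -234.11024799   85.36648839] [ 3.14085707e+00 -9.88505040e-04  1.09754582e-01] [-0.54752     0.05002812 -1.49259469]
18701 77.25251633630648 plate y -73.0088810818028 67.09793437699345 xmax 48.877860951315476
base y -121.25965700406626 118.67480982852683 x 69.56557918406486
```

View pics/wrist3.png

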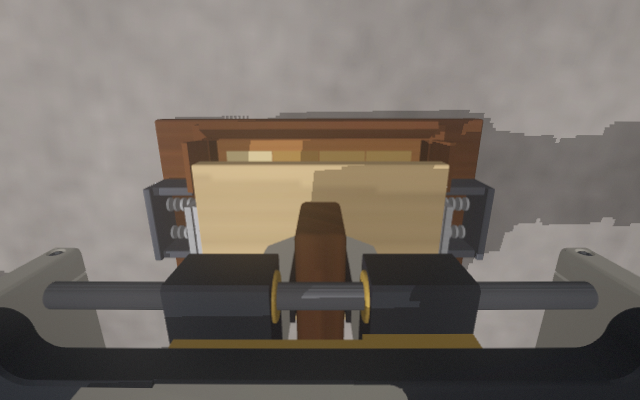

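View pics/side3.png

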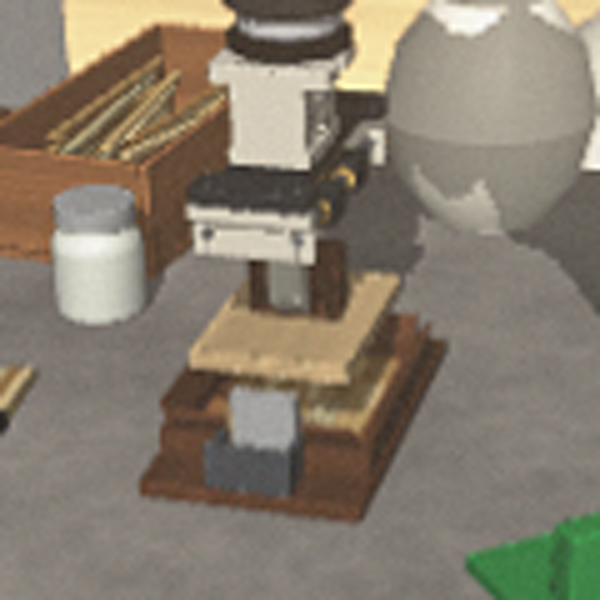

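The wrist view shows the board (edges at u=193 and 449) centred over the frame (u=157 to 482), with both catches visible beside it. I'll shift it +1 mm in y and press down slowly.

Emit:
servo_tool(
  angular=[
    [0,0,0],
    [0,0,0],
    [0,0,0],
    [0,0,0],
    [0,0,0],
    [0,0,0],
    [0,0,0],
    [0,0,0],
    [0,0,0],
    [0,0,0],
  ],
  slide=[
    [0,1,-3],
    [0,1,-6],
    [0,1,-9],
    [0,1,-12],
    [0,1,-15],
    [0,1,-18],
    [0,1,-21],
    [0,1,-23],
    [0,1,-25],
    [0,1,-25],
  ],
  grip=[-1,-1,-1,-1,-1,-1,-1,-1,-1,-1],
)

```text
time: 8.62
tool_pos: [585.8, -233.1, 60.0]
tcp_rot: [3.141, -0.001, 0.11]
contact_force: [0.7, 0.1, 2.8]
grip_width: 22.0
```

Emit:
servo_tool(
  angular=[
    [0,0,0],
    [0,0,0],
    [0,0,0],
    [0,0,0],
    [0,0,0],
    [0,0,0],
    [0,0,0],
  ],
  slide=[
    [0,0,-3],
    [0,0,-6],
    [0,0,-9],
    [0,0,-12],
    [0,0,-14],
    [0,0,-16],
    [0,0,-16],
  ],
  grip=[-1,-1,-1,-1,-1,-1,-1],
)

```text
time: 9.2
tool_pos: [584.7, -232.6, 42.6]
tcp_rot: [-3.141, 0.001, 0.11]
contact_force: [1.2, 0.6, -4.6]
grip_width: 21.9
```

Emit:
servo_tool(
  angular=[
    [0,0,0],
    [0,0,0],
    [0,0,0],
    [0,0,0],
    [0,0,0],
    [0,0,0],
    [0,0,0],
  ],
  slide=[
    [0,0,-2],
    [0,0,-4],
    [0,0,-6],
    [0,0,-7],
    [0,0,-8],
    [0,0,-8.5],
    [0,0,-8.5],
  ],
  grip=[-1,-1,-1,-1,-1,-1,-1],
)

```text
time: 9.78
tool_pos: [585.0, -232.8, 34.9]
tcp_rot: [-3.141, 0.001, 0.11]
contact_force: [-0.1, -0.7, -1.0]
grip_width: 21.7
```

Emit:
servo_tool(
  angular=[
    [0,0,0],
    [0,0,0],
    [0,0,0],
    [0,0,0],
  ],
  slide=[
    [0,0,-0.7],
    [0,0,-1.4],
    [0,0,-2],
    [0,0,-2],
  ],
  grip=[-1,-1,-1,-1],
)

```text
time: 10.12
tool_pos: [585.2, -232.9, 34.7]
tcp_rot: [3.141, -0.0, 0.11]
contact_force: [-2.9, 2.6, 8.2]
grip_width: 22.1
```

```bash
python3 - <<'E'
from h import *
for n in ['wrist','side','scene']:
    c=cap(n); np.save(f'{n}4.npy',c,allow_pickle=True)
    im=c['img'] if n=='wrist' else cv2.resize(c['img'][80:200,250:370] if n=='side' else c['img'][150:270,90:250],None,fx=5,fy=5,interpolation=cv2.INTER_CUBIC)
    cv2.imwrite(f'pics/{n}4.png',im)
o=bot.get_obs();print(o['tool_pos'],o['tcp_rot'],o['contact_force'])
E
```

```text
[ 585.25462752 -232.91640128   34.66536138] [ 3.14115755e+00 -4.21507574e-04  1.09788033e-01] [-4.07824386  2.06556325  7.95497402]
```

View pics/wrist4.png

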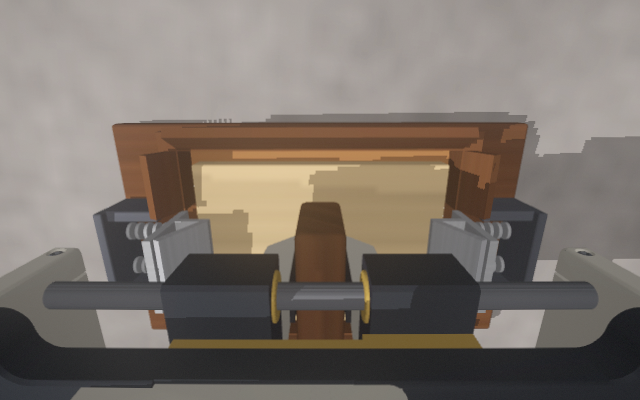

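View pics/side4.png

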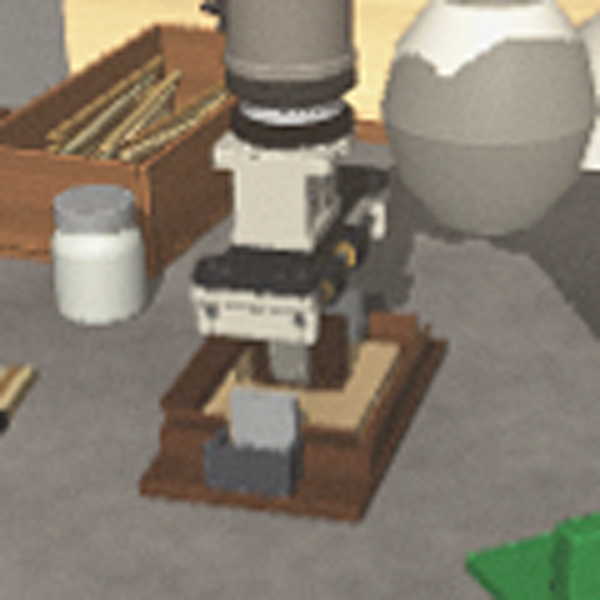

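View pics/scene4.png

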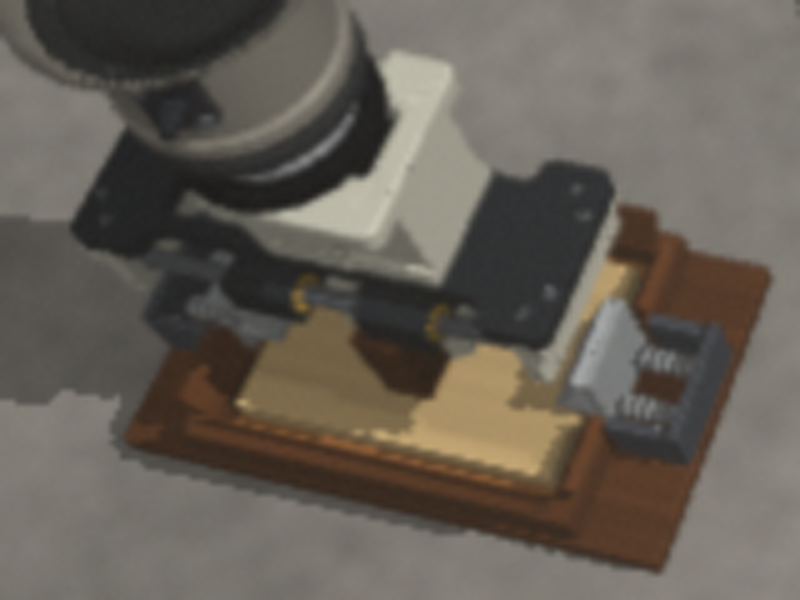

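```bash
python3 - <<'E'
from h import *
c=np.load('wrist4.npy',allow_pickle=True).item()
for n,uv in [('plateL',[215,190]),('plateR',[430,190]),('plateM',[320,180]),('noseL',[205,245]),('noseR',[436,245])]:
    print(n,bydepth(c,[uv])[0].round(1))
v,u=np.mgrid[0:400,0:640]; P=bydepth(c,np.c_[u.ravel(),v.ravel()]).reshape(400,640,3)
C=np.array([585.3,-232.3]);t=np.radians(6.3)
ex=np.array([np.cos(t),np.sin(t)]);ey=np.array([-np.sin(t),np.cos(t)])
Y=(P[...,:2]-C)@ey
for s,sl in (('L',(slice(222,250),slice(150,215))),('R',(slice(222,250),slice(425,490)))):
    y=Y[sl];z=P[sl][...,2]
    for lo in (31,36,41,46,51,56):
        w=y[(z>lo)&(z<lo+5)]; print(s,lo,len(w),np.abs(w).min().round(1) if len(w) else None,end='; ')
    print()
E
```

```text
plateL [ 613.5 -172.9   27.7]
plateR [ 626.5 -290.9   27.1]
plateM [ 625.3 -229.8   26.8]
noseL [ 584.1 -170.6   36.7]
noseR [ 598.9 -296.5   38.3]
L 31 303 59.3; L 36 311 60.6; L 41 296 63.3; L 46 271 65.7; L 51 230 68.2; L 56 193 71.3; 
R 31 278 63.1; R 36 317 64.5; R 41 303 66.3; R 46 281 69.9; R 51 227 72.4; R 56 190 75.4;
```

The plate top is flat at about 27–28 mm, and both noses are back in at about 61 mm from the frame centre (62 is rest). It has snapped in, so I'll ease off, open partway so the fingers clear the catches, and retreat.

Emit:
servo_tool(
  angular=[
    [0,0,0],
    [0,0,0],
    [0,0,0],
    [0,0,0],
    [0,0,0],
    [0,0,0],
    [0,0,0],
    [0,0,0],
  ],
  slide=[
    [0,0,0.8],
    [0,0,1.6],
    [0,0,1.6],
    [0,0,1.6],
    [0,0,1.6],
    [0,0,1.6],
    [0,0,1.6],
    [0,0,1.6],
  ],
  grip=[-1,-1,0,0,0,0,0,0],
)

```text
time: 10.93
tool_pos: [585.3, -232.9, 34.8]
tcp_rot: [3.141, 0.0, 0.11]
contact_force: [-1.2, 0.7, 1.1]
grip_width: 45.7
```

Emit:
servo_tool(
  angular=[
    [0,0,0],
    [0,0,0],
    [0,0,0],
    [0,0,0],
    [0,0,0],
    [0,0,0],
    [0,0,0],
    [0,0,0],
    [0,0,0],
    [0,0,0],
  ],
  slide=[
    [0,0,2],
    [0,0,6],
    [0,0,15],
    [0,0,28],
    [0,0,45],
    [0,0,70],
    [0,0,100],
    [0,0,135],
    [0,0,150],
    [0,0,150],
  ],
  grip=[0,0,0,0,0,0,0,0,0,0],
)

```text
time: 11.77
tool_pos: [587.3, -234.0, 190.9]
tcp_rot: [3.136, -0.008, 0.11]
contact_force: [0.6, -0.5, 0.4]
grip_width: 45.4
```

Emit:
servo_tool(
  angular=[
    [0,0,0],
    [0,0,0],
    [0,0,0],
    [0,0,0],
    [0,0,0],
    [0,0,0],
    [0,0,0],
  ],
  slide=[
    [-20,0,10],
    [-50,0,30],
    [-80,0,40],
    [-110,0,40],
    [-130,0,40],
    [-140,0,40],
    [-140,0,40],
  ],
  grip=[0,0,0,0,0,0,0],
)

```text
time: 12.35
tool_pos: [443.7, -232.8, 225.0]
tcp_rot: [-3.141, 0.001, 0.109]
contact_force: [0.7, -0.5, -0.5]
grip_width: 46.4
```

```bash
python3 - <<'E'
from h import *
c=cap('scene'); cv2.imwrite('pics/s5.png',cv2.resize(c['img'][150:270,90:250],None,fx=5,fy=5,interpolation=cv2.INTER_CUBIC))
w=cap('wrist'); cv2.imwrite('pics/w5.png',w['img'])
C=np.array([585.3,-232.3]);t=np.radians(6.3)
ex=np.array([np.cos(t),np.sin(t)]);ey=np.array([-np.sin(t),np.cos(t)])
for c in (c,w):
    v,u=np.mgrid[0:400,0:640]; P=bydepth(c,np.c_[u.ravel(),v.ravel()])[c['range_z'].ravel()>0]
    X=np.c_[(P[:,:2]-C)@np.c_[ex,ey],P[:,2]]
    q=X[(abs(X[:,0])<52)&(abs(X[:,1])<58)&(abs(X[:,2]-28)<5)]
    A=np.c_[q[:,:2],np.ones(len(q))];print('plane',len(q),np.linalg.lstsq(A,q[:,2],rcond=None)[0].round(4))
    h=X[(abs(X[:,2]-76)<3)&(np.hypot(X[:,0],X[:,1])<45)];print('handle top',len(h),np.median(h[:,2]) if len(h) else 0,cv2.minAreaRect(h[:,:2].astype(np.float32)) if len(h) else 0)
    for s in (1,-1):
        n=X[(abs(X[:,0])<19)&(X[:,1]*s>50)&(X[:,1]*s<100)&(X[:,2]>58)&(X[:,2]<64)];print('catch top y',s,len(n),(n[:,1].min(),n[:,1].max()) if len(n) else 0)
E
```

```text
plane 1757 [-3.00000e-04 -1.10000e-03  2.82131e+01]
handle top 282 76.07259588498727 ((0.9819717407226562, -1.1092634201049805), (59.28857421875, 21.9879093170166), 0.35981178283691406)
catch top y 1 73 (np.float64(73.76398412088388), np.float64(83.99764819086653))
catch top y -1 77 (np.float64(-84.40837395030981), np.float64(-71.31052733162362))
plane 8942 [-2.20000e-03  1.50000e-03  2.74455e+01]
handle top 1640 75.28354471387163 ((-1.8905754089355469, -1.8318138122558594), (21.01834487915039, 58.670169830322266), 89.5211181640625)
catch top y 1 357 (np.float64(72.82000986224105), np.float64(82.43166382094853))
catch top y -1 336 (np.float64(-85.55930901677745), np.float64(-75.39049260797188))
```

View pics/s5.png

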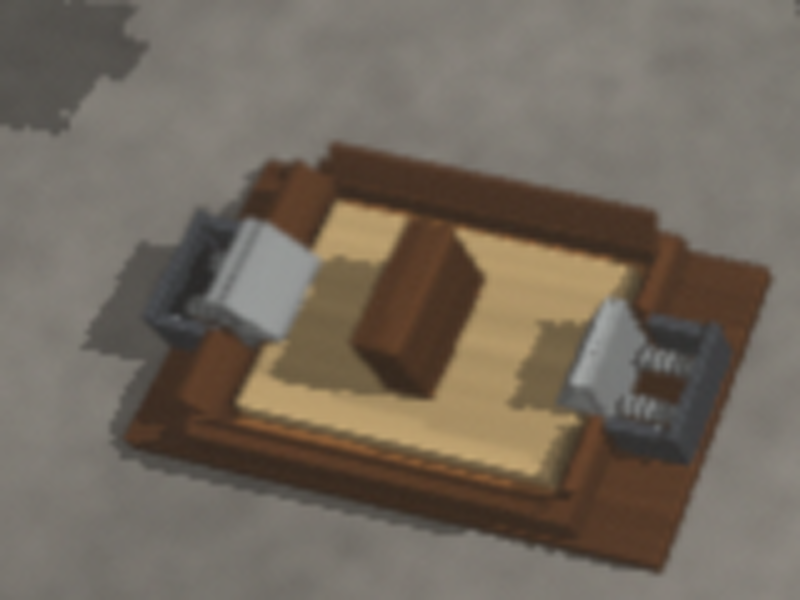

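View pics/w5.png

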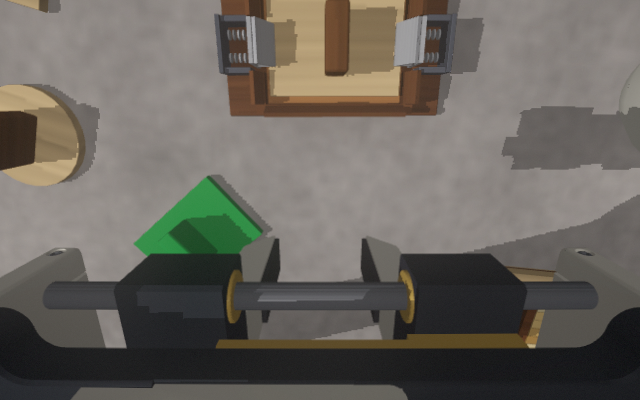

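The board lies flat at 28 mm with its handle top at 76 mm. Both catches are over its edges and the robot is clear, so I'm handing in.

```bash
python3 -c "
from plant import bot
print(bot.close_job())"
```

```text
the job is handed in; nothing more can be done
None
```

The oblong plywood board is clipped down flat in the gluing frame over the mosaic, and the job was handed in at about 12.5 s of the 35 s allowed. I gripped it by its handle and pressed straight down. The upward force was about 8 N (plus the board's weight) once it reached the bed. I then eased off, opened the jaws only partway to clear the catches, and moved the arm away.

**Last checks:**
- **Seating:** the plate top is at 27.4 to 28.2 mm (28 expected) and level to about 0.2%. The handle top is at 75.3 to 76.1 mm (76 expected).
- **Catches:** in both the scene and wrist views, both noses are back over the board's ends. Measured just before letting go, they were at about their rest position.
- **Disagreement:** the scene and wrist cameras differed by up to about 3 mm on the board's sideways position. I split the difference when placing it.
- **Not seen:** the force at the moment each catch snapped over. I judged the latching from the heights and catch positions.

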